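Find the high spot of an eccentric collar in V-blocks

ROBOT

A 6-joint arm with a two-finger parallel gripper is mounted at the origin on a cart in front of the work surface, level with it; the furniture and walls round the work are solid. World frame = base frame: x ahead of the robot, y to its left, z up, the work surface at z = 0. Lengths are in m, angles in rad, forces in N, time in s.
With the tool pointing down it reaches from about 0.4 to 0.825 m from the base axis. Payload 7 kg.
Tool frame: the origin (TCP) lies on the centre line of the jaws, within the pads' length; the fingertips stand tip_reach ahead of it and the grasp point (between the pads) is the TCP (tip_reach is the distance from the TCP to the fingertips, in m); z points along the fingers, y is the line along which they close (so a half turn about z gives the same grasp; the last joint's range is limited). The gripper opens to 88 mm and grips with 3 to 60 N. Pads are 19 mm wide; open, the fingers measure 130 mm over their backs; the gripper's body (78 mm by 193 mm) begins 47 mm behind the grasp point.
Start: joints at [1.592, 0.359, 0.012, 0, -1.224, -0.288], TCP at [0.178, 0.651, 0.246] pointing down, gripper open.
Joint ranges: [-3.07, 3.07], [-1.43, 2.12], [-1.02, 1.25], [-3.03, 1.67], [-3.05, -0], [-3.03, 3.03]. Speed limits (rad/s): [2.39, 2.39, 3.01, 3.14, 3.14, 3.14].

INTERFACE

Orientations are given as [roll, pitch, yaw] about the fixed x, y, z axes, in that order (R = Rz(yaw) Ry(pitch) Rx(roll)).
In Python, from station import get_state, grab_frame, calibration, job_done, find_in, mark_of, tip_reach gives the robot as it stands.
- The arm moves only by the shell command python3 -m handwheel 'ROWS' [OPENING] [FORCE]. ROWS is JSON, a list of rows, each an object with "delta_pos": the shift along the world's x, y, z in units of 30 mm (1.0 is 30 mm), a list of three; "dr": the turn, a rotation vector about the world's x, y, z in degrees, a list of three. In form: [{"delta_pos": [tx, ty, tz], "dr": [rx, ry, rz]}, ...]. A call has 1 to 10 rows; each row shifts and turns the commanded pose from where the row before left it; what a row does not reach is not made up. A row lasts 1/10 s, in which the tool goes at most 50 mm and 8.59 degrees, less where a joint would pass 70% of its speed; a pose out of reach is approached as far as the arm can. A call is refused whole if a number of a shift passes 1 or a number of a turn 8.59, either way. A call with a gripper value outside its range is refused whole. OPENING is the closure, from -1 (fully open) to 1 (shut), set as the call begins (- or left out, the last holds). The fingers move at their own pace and stop on an object; FORCE is the grip in N (left out, the last holds). Time passes only in rows, so rows that do not move let the fingers close. It gives the time, the measured TCP pose, the force, the opening and the grip force at its end, in the units of the state.
- get_state(): the state, without advancing time (a new reading comes with each control period).
- grab_frame(name): name is "side" or "top" or "wrist"; returns the picture (420x560x3 uint8, red, green, blue); there is no depth.
- calibration(name): a dict with "fx", "fy", "cx", "cy" (pixels), "k1" (the pictures are not rectified: a ray, as slopes to the right and down, at radius r is drawn at 1 + k1 r^2 times it, then the intrinsics apply), "extrinsics" (4x4, takes a point from world to camera coordinates). Camera axes: x right, y down, z forward; pixel columns grow to the right and rows downward; lengths in m; the calibration is good to about 2 mm. A picture is of the moment at which its call begins: read the wrist's pose just before it. calibration takes no time and is no camera call; for the wrist camera it gives the pose at the moment of the call.
- job_done(): hands the job in; it is judged then, once.
Trained networks look in the newest picture that a camera, given by its name, has taken for a name from the list of things; names that differ only in an ending like _2 or _b are one class to them, and where a whole thing is asked for, a point or a joint stands for the part that bears it (a point fixed in the world has none). Each returns a list of dicts, best first, with "conf" (0 to 1); they miss things now and then, are a little off and sometimes report something else, mostly with a low value. They report only what shows in the picture. A call takes as long as a camera call.
- find_in(camera, query): "location" ([column, row] in pixels, amid what is visible of it).
- mark_of(camera, query): "location" ([column, row] in pixels: a listed point, or the origin of a listed thing).
The state is a dict: "t": time; "q": joint angles; "qd": joint speeds; "joint_efforts": joint torques, N m; "eef_pos": TCP position; "ee_rot": TCP orientation; "force": force on the tool from outside, world axes, zero at the start; "moment": the same for the moment, N m; "width": finger opening in m; "gripper_force": force on a finger pad.
Only numpy, scipy, OpenCV 4.12 (cv2) and the standard library are available. Lean on these libraries where they do the work, as an engineer would, in place of code of your own. Each camera call takes 0.05 s, during which the arm holds its last target. There are 200 camera calls.

TASK

The spindle in the V-blocks carries an eccentric collar whose high spot has to be found with the dial indicator. Lower the indicator by its knob until the plunger rides on the collar and the needle has swung half a turn, then gently crank the spindle until the dial stands at its very highest reading, and leave it there with your hands off, the spindle down in both vees and the plunger still on the collar. Do not bottom the plunger or force the spindle against the V-blocks and their stirrups, and leave the oil bottle, hex key and caliper where they are.

Things in the scene. Friction and masses are not known exactly. Their poses are not given: they have to be found in the camera images.
- bench: Fixed runout bench: grey base 128 x 180 x 20 mm, 18 mm steel column at the back up to z = 212, two V-blocks (56 wide, 26 thick, 76 tall) at y = -60 and +60 mm, each with a dark stirrup over the spindle, its screw up to z = 122. Origin: on the table under the base's middle; x to the back, y along the spindle to the crank, z up. Base ends at y = +90.
- vee_axis (a point): Point on the bench midway between the V-blocks where the seated spindle's axis runs: bench x = -15, y = 0, z = 72 mm; the axis is along the bench's y. Axes as the bench's.
- spindle: Steel spindle, 20 mm thick, 213 long, 0.8 kg, loose in two 90-degree vees. Stirrup pads clear it by 0.9 mm, two rings stop it sideways: it turns with 1 to 2 N at the crank and cannot come out. Mid-length a steel eccentric collar, 40 mm across, 16 wide, centre 2.5 mm off the axis at an unknown angle; its top is 17.5 to 22.5 mm above the axis. Origin there, on the axis.
- crank_grip (a point): On the centreline of the crank's black round grip, 14 mm thick, 48 long (27 mm inwards, 21 outwards from here), parallel to the spindle, 125.5 mm from the bench's middle. It revolves on its pin, so it can be held firmly while it circles the spindle's axis at 30 mm radius. Starts within 70 degrees of straight up; turns all round, either way, gripper pointing down and closing along the bench's x.
- lift_knob (a point): Middle of the upright knurled steel knob, 18 mm thick, 34 tall, on the indicator carriage's arm between dial and column, 29 mm behind the plunger. Held and moved straight up or down it slides the carriage and indicator on the column (40 mm of travel from 225 mm down to 185 mm above the table); a slide friction of 8 N holds it where it is left.
- plunger_tip (a point): Lowest point of the plunger's 6 mm ball tip, straight above the spindle's axis and the middle of the collar; at first 8 to 28 mm clear of the collar. With the plunger out it lies 108 mm below the lift knob's middle.
- plunger: The indicator's thin plunger below the round dial, origin at its tip, z up. Sprung downwards, 0.7 N when out to 1.1 N fully in, 12 mm of travel; past that it is solid.
- needle (a joint): Needle of the 55 mm white dial, rad: 0 = plunger out, needle straight up; grows clockwise seen from the robot as the plunger goes in, 6.28 (one turn) for all 12 mm, 0.524 per mm; 3.14 = straight down = 6 mm. Strokes every mm; the face looks to the bench's -x. Riding the collar it rises and falls by 2.62 rad per turn of the spindle, nearly as a cosine; highest at the high spot.
- oil_bottle: Small bottle with an orange spout, 34 mm across, 88 mm tall, standing to the right of the bench. Origin: centre of its underside. Leave it.
- hex_key: Steel L-shaped hex key, 34 x 92 x 6 mm, lying to the left of the bench. Origin: centre of its underside. Leave it.
- caliper: Caliper, 57 x 200 x 10 mm, lying to the left of the bench. Origin: centre of its underside. Leave it.

How it is judged:
By the outcome, as a careful person would: the job done as asked, in the order asked, and still so for the second after the job is handed in, with the robot touching nothing.
It also fails if it takes over 51 s, if anything falls off the work surface, if the arm or the gripper's body presses on something with over 40 N, if the wrist force passes 120 N, or if a joint passes its speed limit or range.

## Working session

There is one attempt and no reset: what is moved stays moved. The work goes in short steps, Python scripts to look and compute and a shell command to move; the robot and the scene stay as the last step left them, time stands still between calls to the robot, and variables do not carry over. Pictures are saved under pics/ and viewed, at most 10 in all, crops included, and the job is handed in when it is done.

```bash
mkdir -p pics; ls; cat > h.py <<'E'
import numpy as np, cv2
from scipy.optimize import least_squares
from station import *
def snap(n,f=None):
    im=grab_frame(n)
    if f: cv2.imwrite('pics/'+f,im[:,:,::-1])
    return im
def proj(c,P):
    P=np.atleast_2d(P);E=np.array(c['extrinsics']);p=P@E[:3,:3].T+E[:3,3]
    s=p[:,:2]/p[:,2:];s=s*(1+c['k1']*(s**2).sum(1,keepdims=True))
    return s*[c['fx'],c['fy']]+[c['cx'],c['cy']]
def tri(obs): # [(cal,uv)]
    f=lambda x:np.concatenate([proj(c,x)[0]-uv for c,uv in obs])
    r=least_squares(f,[.3,.4,.1]) if 0 else least_squares(f,[.5,.2,.1]);return r.x,r.fun
E
python3 - <<'E'
from h import *
print(tip_reach if not callable(tip_reach) else tip_reach(), get_state())
for n in ['side','top','wrist']:
    snap(n,n+'0.png'); c=calibration(n)
    E=np.array(c['extrinsics']);print(n,c['fx'],c['k1'],'cam pos',-E[:3,:3].T@E[:3,3],'fwd',E[2,:3])
    for q in ['bench','vee_axis','spindle','crank_grip','lift_knob','plunger_tip','needle','oil_bottle','hex_key','caliper']:
        r=mark_of(n,q)
        print(n,q,[(np.round(d['location'],1).tolist(),round(d['conf'],2)) for d in r[:2]])
print(get_state()['t'])
ims=[cv2.imread(f'pics/{n}0.png') for n in ['side','top']]
E
```

```text
pics
0.019 {'t': 0.0, 'q': array([ 1.59211699e+00,  3.59364405e-01,  1.10542910e-02, -3.20683728e-04,
       -1.22408014e+00, -2.88087301e-01]), 'qd': array([ 9.10213660e-04, -7.32030805e-05, -4.46466966e-04, -1.77359774e-04,
       -3.05847624e-04,  4.29351129e-06]), 'joint_efforts': array([ 1.02587685e-03, -5.82712555e+01,  2.93052328e+01,  6.99737236e+00,
        6.85914667e-03, -1.48736490e-04]), 'eef_pos': array([0.17786029, 0.6506779 , 0.24464051]), 'ee_rot': array([ 3.13997876e+00, -1.63864834e-04, -2.66875715e-01]), 'force': array([ 0.4904419 , -1.41442341,  0.31653381]), 'moment': array([-0.01777635, -0.01794065, -0.03400433]), 'gripper_force': 0.0, 'width': 0.0876566418710023}
side 387.2723800008441 -0.00894858358504671 cam pos [ 0.19896965 -0.56694474  0.83014646] fwd [ 0.25935184  0.70646809 -0.65851307]
side bench [([301.5, 256.8], 0.92)]
side vee_axis [([295.9, 239.3], 0.89)]
side spindle [([297.9, 241.5], 0.9)]
side crank_grip [([286.1, 206.1], 0.45)]
side lift_knob [([309.4, 198.6], 0.79)]
side plunger_tip []Traceback (most recent call last):
  File "<stdin>", line 7, in <module>
ValueError: it knows: bench, caliper, crank_grip, hex_key, lift_knob, oil_bottle, plunger, plunger_tip, spindle, vee_axis
```

```bash
python3 - <<'E'
from h import *
import json
for n in ['side','top']:
    snap(n,n+'0.png'); c=calibration(n)
    E=np.array(c['extrinsics']);print(n,c['fx'],c['k1'],'cam pos',-E[:3,:3].T@E[:3,3],'fwd',E[2,:3])
    for q in ['bench','vee_axis','spindle','crank_grip','lift_knob','plunger_tip']:
        r=mark_of(n,q)
        print(n,q,[(np.round(d['location'],1).tolist(),round(d['conf'],2)) for d in r[:2]])
print(get_state()['t'])
E
```

```text
side 387.2723800008441 -0.00894858358504671 cam pos [ 0.19896965 -0.56694474  0.83014646] fwd [ 0.25935184  0.70646809 -0.65851307]
side bench [([301.6, 257.5], 0.69)]
side vee_axis [([286.7, 208.9], 0.75), ([294.3, 241.9], 0.65)]
side spindle [([294.5, 240.1], 0.93)]
side crank_grip [([286.4, 207.4], 0.52)]
side lift_knob [([309.8, 198.4], 0.74)]
side plunger_tip []
top 445.59497610796444 -0.040545036014647505 cam pos [0.36553025 0.15938023 1.3411029 ] fwd [ 0.09368317 -0.00450304 -0.99559188]
top bench [([297.4, 204.2], 0.91)]
top vee_axis [([300.9, 210.6], 0.64)]
top spindle [([302.0, 207.2], 0.8)]
top crank_grip [([251.6, 198.3], 0.48)]
top lift_knob [([297.7, 190.1], 0.73)]
top plunger_tip []
1.05
```

View pics/side0.png

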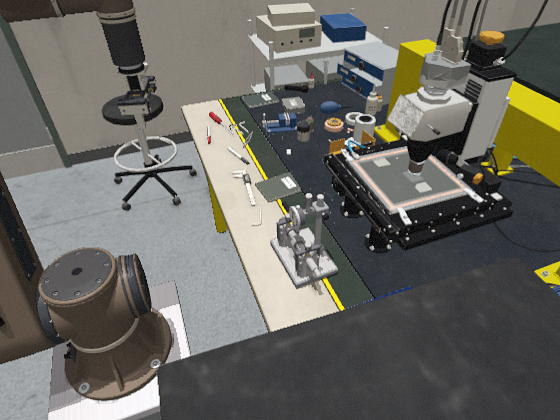

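View pics/top0.png

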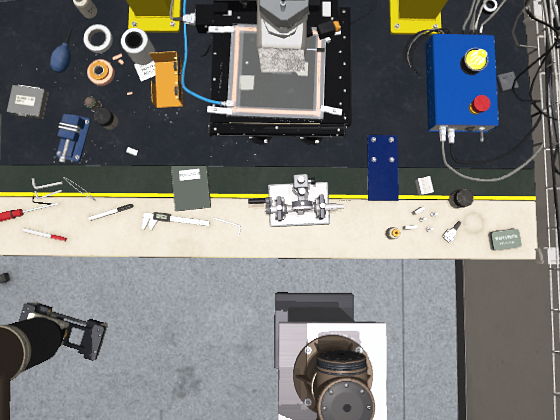

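```bash
python3 - <<'E'
from h import *
s,t=calibration('side'),calibration('top')
for n,a,b in [('bench',(301.5,257),(297.4,204.2)),('vee',(295,240.6),(300.9,210.6)),('spindle',(296,241),(302,207.2)),('grip',(286.2,206.8),(251.6,198.3)),('knob',(309.6,198.5),(297.7,190.1))]:
    x,f=tri([(s,a),(t,b)]);print(n,x.round(4),f.round(1))
for n in ['side','top']:
    im=cv2.imread(f'pics/{n}0.png'); u,v=(300,235) if n=='side' else (297,200)
    w,h=(50,60) if n=='side' else (65,45)
    cv2.imwrite(f'pics/{n}0c.png',cv2.resize(im[v-h:v+h,u-w:u+w],None,fx=6,fy=6,interpolation=cv2.INTER_CUBIC)[:600,:800])
a=cv2.imread('pics/side0c.png');b=cv2.imread('pics/top0c.png')
b=cv2.resize(b,(450,312));a=cv2.resize(a,(350,420))
c=np.zeros((420,800,3),np.uint8);c[:,:350]=a;c[:312,350:]=b;cv2.imwrite('pics/c0.png',c)
E
```

```text
bench [ 0.5046  0.1057 -0.0014] [ 0.2 -0.  -0.1  0.2]
vee [0.4793 0.0986 0.0819] [-0.3  0.   0.1 -0.3]
spindle [0.4852 0.0966 0.0806] [ 1.  -0.1 -0.3  1. ]
grip [0.5117 0.2398 0.0774] [ 0.5 -0.1 -0.1  0.4]
knob [0.5223 0.1124 0.2041] [-0.8  0.1  0.3 -0.8]
```

View pics/c0.png

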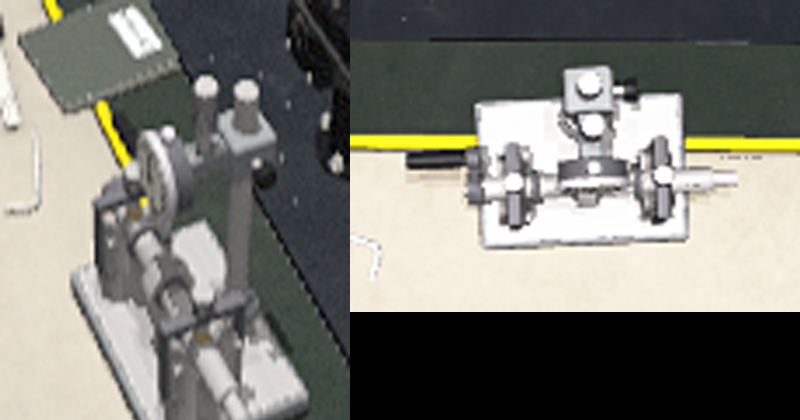

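```bash
python3 - <<'E'
from h import *
from scipy.spatial.transform import Rotation as R
c=calibration('wrist');s=get_state()
E=np.array(c['extrinsics']);Rt=R.from_euler('xyz',s['ee_rot']).as_matrix()
p=-E[:3,:3].T@E[:3,3]
print(c['fx'],c['cx'],c['cy'],c['k1']);print('pos in tool',Rt.T@(p-s['eef_pos']));print('axes in tool (rows cam x,y,z)\n',(E[:3,:3]@Rt).round(3))
E
```

```text
336.28875945227776 282.6711056866209 204.55921509323997 -0.008345624828409434
pos in tool [ 0.07936152  0.00072159 -0.14024493]
axes in tool (rows cam x,y,z)
 [[-0.     1.     0.   ]
 [-0.956 -0.    -0.294]
 [-0.294 -0.     0.956]]
```

```bash
python3 -m handwheel '[{"delta_pos":[0.5,-1,0.5],"dr":[0,0,3]},{"delta_pos":[0.7,-1,0.5],"dr":[0,0,3]},{"delta_pos":[0.7,-1,0.5],"dr":[0,0,3]},{"delta_pos":[0.7,-1,0.5],"dr":[0,0,3]},{"delta_pos":[0.7,-1,0.5],"dr":[0,0,3]},{"delta_pos":[0.7,-1,0.5],"dr":[0,0,2.6]},{"delta_pos":[0.7,-1,0.3],"dr":[0,0,0]},{"delta_pos":[0.7,-1,0],"dr":[0,0,0]},{"delta_pos":[0.7,-1,0],"dr":[0,0,0]},{"delta_pos":[0.7,-1,0],"dr":[0,0,0]}]' -1
```

```text
t: 2.05
eef_pos: [0.3825, 0.3497, 0.345]
ee_rot: [-3.141, -0.0, 0.041]
force: [0.5, 0.3, 0.3]
width: 0.0879
gripper_force: 0.0
```

```bash
python3 -m handwheel '[{"delta_pos":[0.3,-1,0],"dr":[0,0,0]},{"delta_pos":[0.3,-1,0],"dr":[0,0,0]},{"delta_pos":[0.3,-1,0],"dr":[0,0,0]},{"delta_pos":[0.3,-1,0],"dr":[0,0,0]},{"delta_pos":[0.3,-1,0],"dr":[0,0,0]}]' -1
cat > look.py <<'E'
from h import *
import sys,pickle
f=sys.argv[1]; c=calibration('wrist'); snap('wrist',f+'.png'); o={}
for q in sys.argv[2:]:
    r=mark_of('wrist',q); o[q]=r
    print(q,[(np.round(d['location'],1).tolist(),round(d['conf'],2)) for d in r[:2]])
pickle.dump((c,o),open(f+'.pkl','wb')); print(get_state()['t'])
E
python3 look.py w1 bench vee_axis spindle crank_grip lift_knob plunger_tip
```

```text
t: 2.55
eef_pos: [0.4271, 0.1998, 0.3449]
ee_rot: [-3.141, -0.001, 0.041]
force: [1.1, 0.4, -0.5]
width: 0.0878
gripper_force: 0.0
bench [([352.5, 110.2], 0.92)]
vee_axis [([371.5, 124.9], 0.81), ([535.6, 176.8], 0.72)]
spindle [([368.1, 123.7], 0.64), ([95.6, 141.5], 0.61)]
crank_grip [([258.9, 105.5], 0.98)]
lift_knob [([417.8, 98.8], 0.59)]
plunger_tip [([199.7, 152.1], 0.65)]
2.9
```

View pics/w1.png

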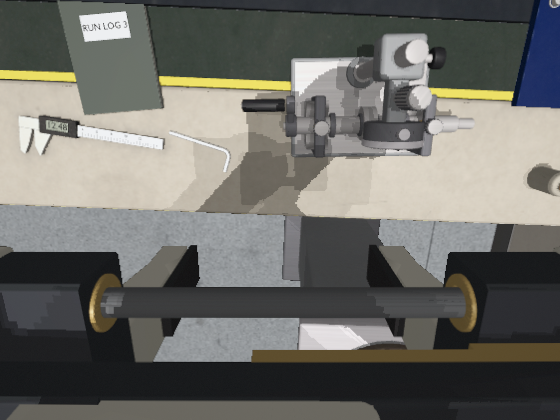

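```bash
python3 -m handwheel '[{"delta_pos":[0.6,-1,0],"dr":[0,0,0]},{"delta_pos":[0.6,-1,0],"dr":[0,0,0]},{"delta_pos":[0.6,-0.6,0],"dr":[0,0,0]}]' -1
python3 look.py w2 bench vee_axis spindle crank_grip lift_knob plunger_tip
python3 - <<'E'
from h import *
import pickle
s,t=calibration('side'),calibration('top')
ext={'bench':[(s,(301.5,257)),(t,(297.4,204.2))],'vee_axis':[(s,(295,240.6)),(t,(300.9,210.6))],'spindle':[(s,(296,241)),(t,(302,207.2))],'crank_grip':[(s,(286.2,206.8)),(t,(251.6,198.3))],'lift_knob':[(s,(309.6,198.5)),(t,(297.7,190.1))]}
W=[pickle.load(open(f,'rb')) for f in('w1.pkl','w2.pkl')]
for q in ext:
    o=[(c,r[q][0]['location']) for c,r in W if r[q]]
    for ob in (o,o+ext[q]):
        if len(ob)>1: x,f=tri(ob);print(q,x.round(4),f.round(1))
E
```

```text
t: 3.2
eef_pos: [0.4813, 0.1227, 0.3447]
ee_rot: [-3.142, -0.0, 0.042]
force: [-0.0, 0.3, 1.1]
width: 0.0877
gripper_force: 0.0
bench [([298.3, 148.1], 0.88)]
vee_axis [([300.9, 168.0], 0.66)]
spindle [([300.3, 169.0], 0.67)]
crank_grip [([191.1, 151.5], 0.94)]
lift_knob [([309.8, 163.7], 0.58)]
plunger_tip []
3.55
bench [ 0.4968  0.101  -0.0159] [ 0.7  1.1 -0.7 -1.2]
bench [0.499  0.1035 0.0025] [ 1.7 -0.3 -1.9 -1.1 -1.3  0.2  0.7  1.9]
vee_axis [0.4852 0.1005 0.0907] [-0.3 -0.4  0.3  0.5]
vee_axis [0.4833 0.0989 0.0808] [-1.2  0.7  1.1  0.4  1.  -0.2 -0.  -1.7]
spindle [0.4845 0.102  0.0852] [ 0.6  0.9 -0.6 -1. ]
spindle [0.4841 0.1004 0.0789] [ 0.5  1.   0.4 -1.6  0.  -0.5 -1.7  1.5]
crank_grip [0.5008 0.2288 0.0967] [ 0.  0. -0. -0.]
crank_grip [0.5015 0.2299 0.0927] [-0.6 -0.7 -0.  -1.1 -1.6 -1.1  3.   3.4]
lift_knob [0.513  0.1014 0.2196] [-0.6 -1.   0.7  1.1]
lift_knob [0.5134 0.1018 0.2196] [-1.1 -1.6  0.2  0.5 -2.1 -1.3  4.7  1.9]
```

```bash
cat > fit.py <<'E'
from h import *
import pickle,glob
s,t=calibration('side'),calibration('top')
obs=[(s,'bench',(301.5,257)),(t,'bench',(297.4,204.2)),(s,'vee_axis',(295,240.6)),(t,'vee_axis',(300.9,210.6)),(s,'spindle',(296,241)),(t,'spindle',(302,207.2)),(s,'crank_grip',(286.2,206.8)),(t,'crank_grip',(251.6,198.3)),(s,'lift_knob',(309.6,198.5)),(t,'lift_knob',(297.7,190.1))]
for f in sorted(glob.glob('w?.pkl')):
    c,r=pickle.load(open(f,'rb'))
    obs+=[(c,q,r[q][0]['location']) for q in r if r[q] and q!='plunger_tip']
def pts(p):
    bx,by,yaw,a,kz=p;c_,s_=np.cos(yaw),np.sin(yaw)
    W=lambda x,y,z:np.array([bx+c_*x-s_*y,by+s_*x+c_*y,z])
    return {'bench':W(0,0,0),'vee_axis':W(-.015,0,.072),'spindle':W(-.015,0,.072),'crank_grip':W(-.015+.03*np.sin(a),.1255,.072+.03*np.cos(a)),'lift_knob':W(.014,0,kz)}
def res(p):
    P=pts(p);return np.concatenate([proj(c,P[q])[0]-uv for c,q,uv in obs])
r=least_squares(res,[.5,.1,.04,.8,.215],loss='soft_l1')
if __name__=='__main__':
    print(r.x.round(4),np.sqrt(np.diag(np.linalg.inv(r.jac.T@r.jac))).round(4))
    for q,v in pts(r.x).items():print(q,v.round(4))
    for (c,q,u),e in zip(obs,res(r.x).reshape(-1,2)):print(q,e.round(1),end='; ')
E
python3 fit.py
```

```text
[0.4989 0.1011 0.0345 0.7934 0.2191] [0.0005 0.0006 0.0275 0.1545 0.0033]
bench [0.4989 0.1011 0.    ]
vee_axis [0.4839 0.1006 0.072 ]
spindle [0.4839 0.1006 0.072 ]
crank_grip [0.5009 0.2268 0.093 ]
lift_knob [0.5128 0.1016 0.2191]
bench [-1.1  1.3]; bench [1.5 2. ]; vee_axis [0.9 1.6]; vee_axis [-0.8 -1.6]; spindle [-0.1  1.2]; spindle [-1.9  1.8]; crank_grip [-1.4 -0.5]; crank_grip [4.1 3.6]; lift_knob [-2.3 -1. ]; lift_knob [4.8 2.1]; bench [ 3.  -0.1]; vee_axis [-4.4 -0.4]; spindle [-1.   0.8]; crank_grip [ 2.1 -0. ]; lift_knob [-1.2 -0.8]; bench [-0.3 -1.2]; vee_axis [-0.7 -1.4]; spindle [-0.1 -2.4]; crank_grip [ 2.6 -0.5]; lift_knob [0.3 1.1];
```

View pics/w2.png

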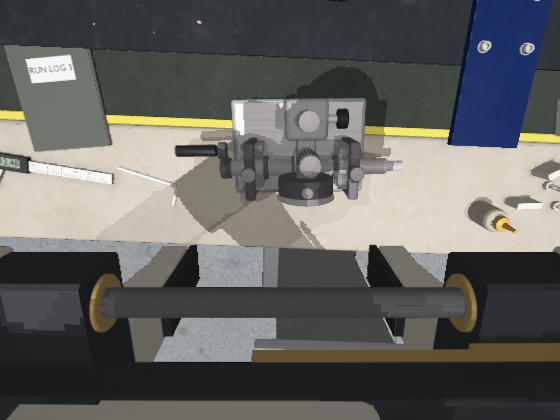

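```bash
python3 -m handwheel '[{"delta_pos":[0.5,-0.35,-0.7],"dr":[0,0,0]},{"delta_pos":[0.56,-0.35,-0.8],"dr":[0,0,0]},{"delta_pos":[0,0,0],"dr":[0,0,0]}]' -0.4
python3 look.py w3 lift_knob crank_grip vee_axis
python3 fit.py | head -6
python3 - <<'E'
from h import *
import pickle
c,r=pickle.load(open('w3.pkl','rb'))
for z in(.215,.2195,.224):print(proj(c,[[.513,.1015,z]]))
E
```

```text
t: 3.85
eef_pos: [0.512, 0.1019, 0.2962]
ee_rot: [3.14, 0.005, 0.04]
force: [-0.3, 0.4, -1.2]
width: 0.0689
gripper_force: 0.0
lift_knob [([283.8, 216.0], 0.67)]
crank_grip [([161.1, 184.0], 0.83)]
vee_axis [([283.3, 201.5], 0.81)]
4.05
[0.4989 0.1008 0.0162 0.7153 0.2154] [0.0005 0.0005 0.0274 0.1413 0.0026]
bench [0.4989 0.1008 0.    ]
vee_axis [0.4839 0.1005 0.072 ]
spindle [0.4839 0.1005 0.072 ]
crank_grip [0.5015 0.2263 0.0946]
lift_knob [0.5129 0.101  0.2154]
[[282.29434215 217.9049535 ]]
[[282.29433503 220.11405111]]
[[282.29432793 222.40710138]]
```

View pics/w3.png

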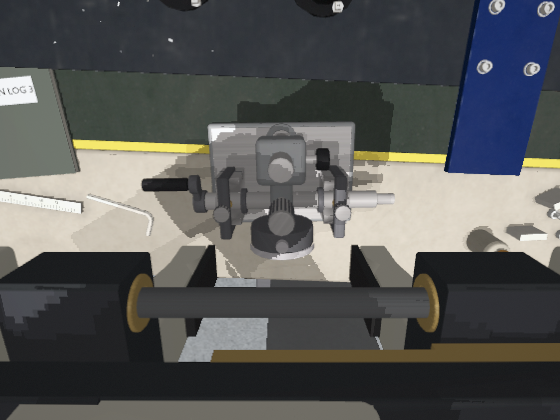

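```bash
python3 -m handwheel '[{"delta_pos":[0,0,-0.6],"dr":[0,0,0]},{"delta_pos":[0,0,-0.6],"dr":[0,0,0]},{"delta_pos":[0,0,-0.6],"dr":[0,0,0]},{"delta_pos":[0,0,-0.47],"dr":[0,0,0]},{"delta_pos":[0,0,-0.2],"dr":[0,0,0]}]' && python3 -m handwheel '[{"delta_pos":[0,0,0],"dr":[0,0,0]},{"delta_pos":[0,0,0],"dr":[0,0,0]},{"delta_pos":[0,0,0],"dr":[0,0,0]},{"delta_pos":[0,0,0],"dr":[0,0,0]},{"delta_pos":[0,0,0],"dr":[0,0,0]}]' 0.9 25
```

```text
t: 4.55
eef_pos: [0.5123, 0.1026, 0.2254]
ee_rot: [-3.141, -0.0, 0.041]
force: [0.1, -0.0, 0.0]
width: 0.0615
gripper_force: 0.0
t: 5.05
eef_pos: [0.513, 0.1022, 0.2259]
ee_rot: [-3.141, -0.001, 0.04]
force: [-0.0, -0.3, 0.0]
width: 0.027
gripper_force: 0.0
```

```bash
python3 -m handwheel '[{"delta_pos":[0,0,0],"dr":[0,0,0]},{"delta_pos":[0,0,0],"dr":[0,0,0]},{"delta_pos":[0,0,0],"dr":[0,0,0]}]' && python3 -m handwheel '[{"delta_pos":[0,0,-0.07],"dr":[0,0,0]},{"delta_pos":[0,0,-0.1],"dr":[0,0,0]},{"delta_pos":[0,0,-0.1],"dr":[0,0,0]},{"delta_pos":[0,0,-0.1],"dr":[0,0,0]},{"delta_pos":[0,0,0],"dr":[0,0,0]}]'
```

```text
t: 5.35
eef_pos: [0.5129, 0.1028, 0.2256]
ee_rot: [-3.14, -0.0, 0.041]
force: [-1.4, 4.5, 2.1]
width: 0.017
gripper_force: 25.0
t: 5.85
eef_pos: [0.5129, 0.1028, 0.2146]
ee_rot: [-3.141, -0.001, 0.041]
force: [-2.6, 5.7, 2.1]
width: 0.0172
gripper_force: 25.0
```

```bash
python3 -m handwheel '[{"delta_pos":[0,0,-0.1],"dr":[0,0,0]},{"delta_pos":[0,0,-0.1],"dr":[0,0,0]}]'; python3 -m handwheel '[{"delta_pos":[0,0,-0.1],"dr":[0,0,0]},{"delta_pos":[0,0,0],"dr":[0,0,0]}]'; python3 look.py w4 plunger_tip lift_knob
```

```text
t: 6.05
eef_pos: [0.5129, 0.1028, 0.2091]
ee_rot: [-3.141, -0.001, 0.041]
force: [-3.8, 5.2, 8.1]
width: 0.0168
gripper_force: 25.0
t: 6.25
eef_pos: [0.5129, 0.1027, 0.2057]
ee_rot: [-3.141, -0.001, 0.041]
force: [-2.8, 5.5, 2.2]
width: 0.0175
gripper_force: 25.0
plunger_tip [([285.4, 265.6], 0.56)]
lift_knob [([283.0, 268.0], 0.64)]
6.4
```

```bash
python3 -m handwheel '[{"delta_pos":[0,0,0],"dr":[0,0,0]},{"delta_pos":[0,0,0],"dr":[0,0,0]},{"delta_pos":[0,0,0],"dr":[0,0,0]},{"delta_pos":[0,0,0.5],"dr":[0,0,0]},{"delta_pos":[0,0,1],"dr":[0,0,0]},{"delta_pos":[0,0,0.6],"dr":[0,0,0]}]' 0 && python3 -m handwheel '[{"delta_pos":[-0.3,0,0],"dr":[0,0,-8.5]},{"delta_pos":[-0.35,0,0],"dr":[0,0,-8.5]},{"delta_pos":[-0.35,0,0],"dr":[0,0,-8.5]},{"delta_pos":[-0.35,0,0],"dr":[0,0,-8.5]},{"delta_pos":[-0.35,0,0],"dr":[0,0,-8.5]},{"delta_pos":[-0.35,0,0],"dr":[0,0,-8.5]},{"delta_pos":[-0.35,0,0],"dr":[0,0,-8.5]},{"delta_pos":[-0.35,0,0],"dr":[0,0,-8.5]},{"delta_pos":[-0.35,0,0],"dr":[0,0,-8.5]},{"delta_pos":[-0.35,0,0],"dr":[0,0,-8.5]}]' && python3 -m handwheel '[{"delta_pos":[0,0,0],"dr":[0,0,-5]},{"delta_pos":[0,0,0],"dr":[0,-8,0]},{"delta_pos":[0,0,0],"dr":[0,-8,0]},{"delta_pos":[0,0,-0.2],"dr":[0,-8,0]},{"delta_pos":[0,0,-0.2],"dr":[0,-8,0]},{"delta_pos":[0,0,-0.2],"dr":[0,-8,0]},{"delta_pos":[0,0,0],"dr":[0,0,0]}]'; python3 look.py d1 plunger_tip lift_knob; python3 -c "
from station import *;print(get_state()['q'])"
```

```text
t: 7.0
eef_pos: [0.5133, 0.1019, 0.27]
ee_rot: [3.141, -0.001, 0.04]
force: [0.7, -0.3, -0.4]
width: 0.0437
gripper_force: 0.0
t: 8.0
eef_pos: [0.4088, 0.1017, 0.2683]
ee_rot: [3.141, -0.0, -1.45]
force: [0.6, 0.2, -0.1]
width: 0.0438
gripper_force: 0.0
t: 8.7
eef_pos: [0.4315, 0.1125, 0.309]
ee_rot: [-2.523, -0.028, -1.543]
force: [-0.2, -0.5, -0.8]
width: 0.0437
gripper_force: 0.0
plunger_tip []
lift_knob [([286.6, 187.6], 0.62)]
8.85
[ 1.05500321 -0.42558856 -1.01711064  0.762572   -0.81975217 -1.51057918]
```

View pics/d1.png

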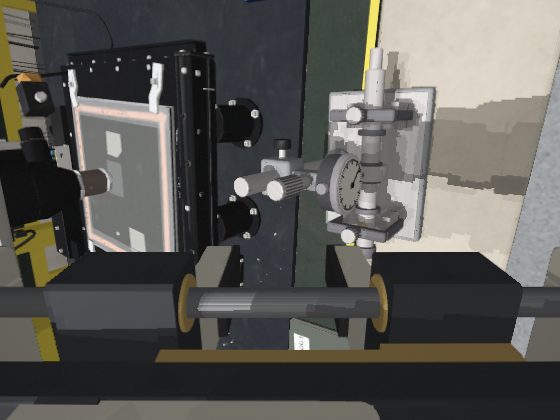

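```bash
cat > dial.py <<'E'
from h import *
import pickle,sys
f=sys.argv[1]; C=np.array(eval(sys.argv[2])); yaw=.045   # C = face centre in world
c,_=pickle.load(open(f+'.pkl','rb')); im=cv2.imread(f'pics/{f}.png')
ey=np.array([-np.sin(yaw),np.cos(yaw),0])  # bench y = viewer's left
def face(S=400,R=.032):
    g=(np.arange(S)-S/2)/(S/2)*R
    U,V=np.meshgrid(g,g); P=C-U[...,None]*ey-V[...,None]*np.array([0,0,1])
    m=proj(c,P.reshape(-1,3)).reshape(S,S,2).astype(np.float32)
    return cv2.remap(im,m[...,0],m[...,1],cv2.INTER_CUBIC)
fa=face(); u,v=proj(c,C)[0].astype(int); print(u,v)
cr=cv2.resize(im[v-40:v+40,u-40:u+40],(400,400),interpolation=cv2.INTER_CUBIC)
cv2.circle(fa,(200,200),int(200*27.5/32),(0,0,255),1)
cv2.imwrite(f'pics/{f}_f.png',np.hstack([cr,fa]))
E
python3 - <<'E'
from h import *
import pickle
c,_=pickle.load(open('d1.pkl','rb'))
# knob z from w4
c4,r4=pickle.load(open('w4.pkl','rb'))
print(least_squares(lambda z:proj(c4,[.5128,.1022,z[0]])[0]-r4['lift_knob'][0]['location'],[.2]).x)
print(least_squares(lambda z:proj(c,[.5128,.1022,z[0]])[0]-[286.6,187.6],[.2]))
for dx in (.009,.013,.017):
    r=least_squares(lambda p:proj(c,[.484-dx,p[0],p[1]])[0]-[354,183],[.1,.18]);print(dx,r.x)
E
python3 dial.py d1 '[.471,.101,.17]'
```

```text
[0.19534813]
     message: `xtol` termination condition is satisfied.
     success: True
      status: 3
         fun: [-2.459e-01 -8.235e-01]
           x: [ 1.904e-01]
        cost: 0.36935181092890723
         jac: [[-6.564e+02]
               [ 1.960e+02]]
        grad: [-2.544e-07]
  optimality: 2.544379474438683e-07
 active_mask: [ 0.000e+00]
        nfev: 5
        njev: 4
0.009 [0.10210589 0.13308809]
0.013 [0.09986432 0.14265869]
0.017 [0.09762276 0.15222929]
340 189
```

```bash
python3 dial.py d1 '[.470,.0993,.1455]'
```

```text
353 183
```

View pics/d1_f.png

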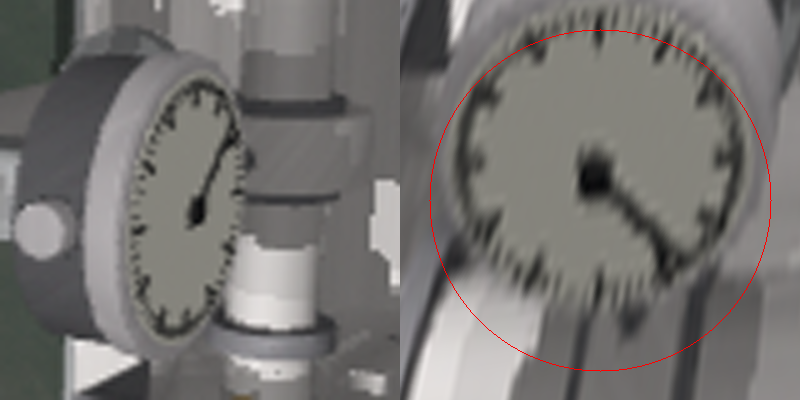

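```bash
python3 -m handwheel '[{"delta_pos":[0.2,-0.05,0],"dr":[0,8.5,0]},{"delta_pos":[0.25,-0.05,0],"dr":[0,8.5,8]},{"delta_pos":[0.25,-0.05,0],"dr":[0,8.5,8]},{"delta_pos":[0.25,-0.05,0],"dr":[0,8.5,8]},{"delta_pos":[0.25,-0.05,0],"dr":[0,1.4,8.5]},{"delta_pos":[0.25,0,0],"dr":[0,0,8.5]},{"delta_pos":[0.25,0,0],"dr":[0,0,8.5]},{"delta_pos":[0.3,0,0],"dr":[0,0,8.5]},{"delta_pos":[0.3,0,-0.4],"dr":[0,0,8.5]},{"delta_pos":[0.3,0,-0.4],"dr":[0,0,8.5]}]'
cat > go.py <<'E'
from h import *
from scipy.spatial.transform import Rotation as R
import sys
s=get_state();T=np.array(eval(sys.argv[1]));rt=R.from_euler('xyz',[np.pi,0,float(sys.argv[2])])
if len(sys.argv)>3: rt=R.from_euler('y',-float(sys.argv[3]),degrees=True)*rt
print('pos',s['eef_pos'].round(4),'units',((T-s['eef_pos'])/.03).round(3),'rotvec',np.degrees((rt*R.from_euler('xyz',s['ee_rot']).inv()).as_rotvec()).round(2))
E
python3 go.py '[.513,.1022,.2055]' .041
```

```text
t: 9.85
eef_pos: [0.5002, 0.0984, 0.28]
ee_rot: [-2.895, -0.013, -0.472]
force: [0.1, -0.4, -0.3]
width: 0.0438
gripper_force: 0.0
pos [0.5002 0.0984 0.28  ] units [ 0.427  0.126 -2.483] rotvec [-13.78   3.81  29.16]
```

```bash
python3 -m handwheel '[{"delta_pos":[0.1,0.03,0],"dr":[-3.4,0.95,7.3]},{"delta_pos":[0.1,0.03,0],"dr":[-3.4,0.95,7.3]},{"delta_pos":[0.1,0.03,0],"dr":[-3.4,0.95,7.3]},{"delta_pos":[0.12,0.03,0],"dr":[-3.4,0.95,7.3]},{"delta_pos":[0,0,0],"dr":[0,0,0]}]';python3 go.py '[.513,.1022,.2055]' .041
```

```text
t: 10.35
eef_pos: [0.5128, 0.1028, 0.279]
ee_rot: [-3.141, 0.002, 0.041]
force: [0.6, -0.2, -0.6]
width: 0.0439
gripper_force: 0.0
pos [0.5128 0.1028 0.279 ] units [ 0.007 -0.019 -2.45 ] rotvec [-0.01 -0.14  0.02]
```

```bash
python3 -m handwheel '[{"delta_pos":[0,0,-0.7],"dr":[0,0,0]},{"delta_pos":[0,0,-0.7],"dr":[0,0,0]},{"delta_pos":[0,0,-0.7],"dr":[0,0,0]},{"delta_pos":[0,0,-0.35],"dr":[0,0,0]},{"delta_pos":[0,0,0],"dr":[0,0,0]}]' && python3 -m handwheel '[{"delta_pos":[0,0,0],"dr":[0,0,0]},{"delta_pos":[0,0,0],"dr":[0,0,0]},{"delta_pos":[0,0,0],"dr":[0,0,0]},{"delta_pos":[0,0,0],"dr":[0,0,0]},{"delta_pos":[0,0,0],"dr":[0,0,0]}]' 0.9 25
```

```text
t: 10.85
eef_pos: [0.5116, 0.1015, 0.2062]
ee_rot: [-3.139, 0.001, 0.035]
force: [0.3, 0.1, -0.1]
width: 0.044
gripper_force: 0.0
t: 11.35
eef_pos: [0.513, 0.1028, 0.2087]
ee_rot: [-3.138, -0.004, 0.037]
force: [-2.0, 2.4, 3.3]
width: 0.0175
gripper_force: 25.0
```

```bash
python3 go.py '[.513,.1022,.2055]' .041; python3 -m handwheel '[{"delta_pos":[0,0,-0.022],"dr":[0,0,0]},{"delta_pos":[0,0,-0.022],"dr":[0,0,0]},{"delta_pos":[0,0,0],"dr":[0,0,0]}]'
```

```text
pos [0.513  0.1028 0.2087] units [-0.001 -0.019 -0.108] rotvec [-0.24  0.21  0.22]
t: 11.65
eef_pos: [0.513, 0.1028, 0.2076]
ee_rot: [-3.138, -0.004, 0.038]
force: [-2.8, 3.4, 6.2]
width: 0.0169
gripper_force: 25.0
```

```bash
python3 -m handwheel '[{"delta_pos":[0,0,0],"dr":[0,0,0]},{"delta_pos":[0,0,0],"dr":[0,0,0]},{"delta_pos":[0,0,0],"dr":[0,0,0]},{"delta_pos":[0,0,0.7],"dr":[0,0,0]},{"delta_pos":[0,0,1],"dr":[0,0,0]},{"delta_pos":[0,0,1],"dr":[0,0,-5]},{"delta_pos":[0,0,0.5],"dr":[0,0,-8.5]}]' 0 && python3 -m handwheel '[{"delta_pos":[-0.25,0.03,0],"dr":[0,0,-8.5]},{"delta_pos":[-0.25,0.03,0],"dr":[0,0,-8.5]},{"delta_pos":[-0.25,0.03,0],"dr":[0,0,-8.5]},{"delta_pos":[-0.25,0.03,0],"dr":[0,0,-8.5]},{"delta_pos":[-0.25,0.03,0],"dr":[0,0,-8.5]},{"delta_pos":[-0.25,0.03,0],"dr":[0,0,-8.5]},{"delta_pos":[-0.25,0.03,0],"dr":[0,0,-8.5]},{"delta_pos":[-0.25,0.03,0],"dr":[0,0,-8.5]}]' && python3 go.py '[.44,.112,.305]' -1.526 33
```

```text
t: 12.35
eef_pos: [0.5135, 0.1023, 0.3053]
ee_rot: [-3.137, -0.005, -0.202]
force: [0.8, -0.1, 0.4]
width: 0.0437
gripper_force: 0.0
t: 13.15
eef_pos: [0.4523, 0.1092, 0.3025]
ee_rot: [-3.139, -0.003, -1.392]
force: [-0.3, 0.6, -0.6]
width: 0.0438
gripper_force: 0.0
pos [0.4523 0.1092 0.3025] units [-0.411  0.093  0.082] rotvec [  2.37 -32.79  -7.44]
```

```bash
python3 -m handwheel '[{"delta_pos":[-0.1,0.02,0.02],"dr":[0.6,-8.2,-1.9]},{"delta_pos":[-0.1,0.02,0.02],"dr":[0.6,-8.2,-1.9]},{"delta_pos":[-0.1,0.02,0.02],"dr":[0.6,-8.2,-1.9]},{"delta_pos":[-0.1,0.02,0.02],"dr":[0.6,-8.2,-1.9]},{"delta_pos":[0,0,0],"dr":[0,0,0]}]'; python3 look.py d2; python3 dial.py d2 '[.470,.0993,.1455]'
```

```text
t: 13.65
eef_pos: [0.4408, 0.1046, 0.3019]
ee_rot: [-2.623, -0.04, -1.523]
force: [0.5, -0.5, -1.1]
width: 0.0437
gripper_force: 0.0
13.7
341 194
```

View pics/d2_f.png

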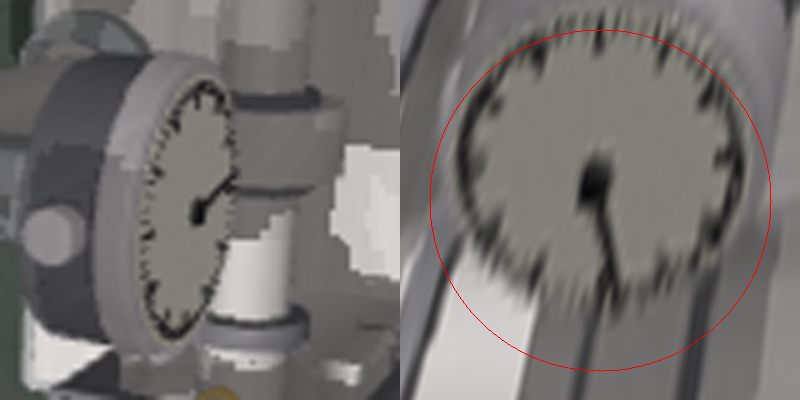

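```bash
cat > read.py <<'E'
from h import *
import pickle,sys
def read(f,C=(.470,.0993,.1515),yaw=.045,S=400,R=.032,out=None):
    c,_=pickle.load(open(f+'.pkl','rb')); im=cv2.imread(f'pics/{f}.png')
    ey=np.array([-np.sin(yaw),np.cos(yaw),0]);g=(np.arange(S)-S/2)/(S/2)*R
    U,V=np.meshgrid(g,g);P=np.array(C)-U[...,None]*ey-V[...,None]*np.array([0,0,1])
    m=proj(c,P.reshape(-1,3)).reshape(S,S,2).astype(np.float32)
    G=cv2.cvtColor(cv2.remap(im,m[...,0],m[...,1],cv2.INTER_CUBIC),cv2.COLOR_BGR2GRAY)
    if out: cv2.imwrite(out,G)
    B=cv2.GaussianBlur(255-G,(0,0),8); B[:, :140]=0;B[:,260:]=0;B[:140]=0;B[280:]=0
    hv,hu=np.unravel_index(B.argmax(),B.shape)
    D=cv2.GaussianBlur(G,(0,0),2).astype(np.float32);th=np.radians(np.arange(0,360,1))
    r=np.arange(30,85);q=np.array([cv2.remap(D,(hu+r*np.sin(t)).astype(np.float32)[None],(hv-r*np.cos(t)).astype(np.float32)[None],1).mean() for t in th])
    w=np.clip(np.median(q)-10-q,0,None);k=q.argmin();d=(np.arange(360)-k+180)%360-180;w[abs(d)>15]=0
    a=(k+(w*d).sum()/w.sum())%360
    return (hu,hv),round(a,1),round(np.radians(a),3),round(np.median(q)-q.min(),1)
if __name__=='__main__':
    for f in sys.argv[1:]:print(f,read(f,out=f'pics/{f}_r.png'))
E
python3 read.py d1 d2; python3 go.py '[.50,.232,.18]' -1.526
```

```text
d1 ((np.int64(194), np.int64(216)), np.float64(132.1), np.float64(2.306), np.float32(75.2))
d2 ((np.int64(193), np.int64(224)), np.float64(167.1), np.float64(2.917), np.float32(84.3))
pos [0.4421 0.1063 0.304 ] units [ 1.93   4.189 -4.135] rotvec [ 0.73 29.69 -0.84]
```

```bash
python3 - <<'E'
s=open('read.py').read()
s=s.replace("    return (hu","""    vv,uu=np.mgrid[:S,:S];du,dv=uu-hu,vv-hv;rr=np.hypot(du,dv);aa=np.arctan2(du,-dv)
    da=np.abs((aa-np.radians(a)+np.pi)%(2*np.pi)-np.pi)
    W=np.clip(np.median(q)-25-D,0,None)*((rr>22)&(rr<88)&(da*rr<22))
    X=np.stack([du,dv],-1)[W>0].astype(float);w=W[W>0];X-=(w[:,None]*X).sum(0)/w.sum()
    e=np.linalg.eigh((X*w[:,None]).T@X)[1][:,1]; e*=np.sign(e@[np.sin(np.radians(a)),-np.cos(np.radians(a))])
    a=np.degrees(np.arctan2(e[0],-e[1]))%360
    return (hu""")
open('read.py','w').write(s)
E
python3 read.py d1 d2
python3 -m handwheel '[{"delta_pos":[0.3,0.7,-0.2],"dr":[0.1,7.5,0]},{"delta_pos":[0.4,0.9,-0.4],"dr":[0.2,7.5,0]},{"delta_pos":[0.4,0.9,-0.7],"dr":[0.2,7.5,-0.4]},{"delta_pos":[0.4,0.9,-0.9],"dr":[0.2,7.2,-0.4]},{"delta_pos":[0.4,0.8,-0.9],"dr":[0,0,0]},{"delta_pos":[0,0,-0.9],"dr":[0,0,0]},{"delta_pos":[0,0,0],"dr":[0,0,0]}]'; python3 look.py w5 crank_grip;python3 look.py w6 crank_grip; python3 fit.py; python3 - <<'E'
from h import *
import pickle
for f in('w5','w6'):
    c,r=pickle.load(open(f+'.pkl','rb'));uv=r['crank_grip'][0]['location']
    for z in(.09,.095,.1):print(z,least_squares(lambda p:proj(c,[p[0],p[1],z])[0]-uv,[.5,.23]).x)
E
```

```text
d1 ((np.int64(194), np.int64(216)), np.float64(133.6), np.float64(2.332), np.float32(75.2))
d2 ((np.int64(193), np.int64(224)), np.float64(167.8), np.float64(2.928), np.float32(84.3))
t: 14.4
eef_pos: [0.5006, 0.2341, 0.1813]
ee_rot: [3.135, -0.001, -1.529]
force: [-1.4, -0.7, 0.4]
width: 0.0436
gripper_force: 0.0
crank_grip [([281.4, 208.0], 0.56)]
14.5
crank_grip []
14.6
[0.4987 0.101  0.0314 0.7904 0.2091] [0.0005 0.0004 0.0178 0.0972 0.0027]
bench [0.4987 0.101  0.    ]
vee_axis [0.4837 0.1005 0.072 ]
spindle [0.4837 0.1005 0.072 ]
crank_grip [0.5011 0.2267 0.0931]
lift_knob [0.5127 0.1015 0.2091]
bench [-1.1  1.4]; bench [1.5 2.1]; vee_axis [0.9 1.7]; vee_axis [-0.8 -1.6]; spindle [-0.1  1.3]; spindle [-1.9  1.8]; crank_grip [-1.3 -0.5]; crank_grip [4.2 3.6]; lift_knob [-2.5  2.1]; lift_knob [4.6 2.7]; bench [3.1 0. ]; vee_axis [-4.4 -0.2]; spindle [-1.  1.]; crank_grip [ 2.2 -0.1]; lift_knob [-5.9 -0.5]; bench [-0.2 -1. ]; vee_axis [-0.6 -1.3]; spindle [-0.  -2.3]; crank_grip [ 2.6 -0.6]; lift_knob [-0.4 -0.8]; lift_knob [-1.5 -0.4]; crank_grip [1.7 1.1]; vee_axis [-1.2 -1.7]; lift_knob [ 1.2 14.5]; crank_grip [-0.4  0.1]; 0.09 [0.50075519 0.2275811 ]
0.095 [0.50084225 0.22599838]
0.1 [0.5009293  0.22441566]Traceback (most recent call last):
  File "<stdin>", line 4, in <module>
IndexError: list index out of range
```

```bash
python3 -m handwheel '[{"delta_pos":[0,-0.03,-0.9],"dr":[0,0,0]},{"delta_pos":[0,-0.03,-0.9],"dr":[0,0,0]},{"delta_pos":[0,0,-0.8],"dr":[0,0,0]},{"delta_pos":[0,0,-0.38],"dr":[0,0,0]}]' && python3 -m handwheel '[{"delta_pos":[0,0,0],"dr":[0,0,0]},{"delta_pos":[0,0,0],"dr":[0,0,0]},{"delta_pos":[0,0,0],"dr":[0,0,0]},{"delta_pos":[0,0,0],"dr":[0,0,0]},{"delta_pos":[0,0,0],"dr":[0,0,0]},{"delta_pos":[0,0,0],"dr":[0,0,0]}]' 0.9 8
```

```text
t: 15.0
eef_pos: [0.5009, 0.2322, 0.0967]
ee_rot: [-3.141, 0.003, -1.528]
force: [-0.4, -0.3, 1.1]
width: 0.0437
gripper_force: 0.0
t: 15.6
eef_pos: [0.5017, 0.2327, 0.0973]
ee_rot: [-3.14, 0.003, -1.528]
force: [1.0, 0.1, 2.0]
width: 0.0138
gripper_force: 8.0
```

```bash
python3 -m handwheel '[{"delta_pos":[-0.062,0,0.06],"dr":[0,0,0]},{"delta_pos":[-0.065,0,0.057],"dr":[0,0,0]},{"delta_pos":[-0.072,0,0.05],"dr":[0,0,0]},{"delta_pos":[-0.075,0,0.047],"dr":[0,0,0]}]'; python3 -m handwheel '[{"delta_pos":[0,0,0],"dr":[0,0,0]}]'
```

```text
t: 16.0
eef_pos: [0.494, 0.2329, 0.104]
ee_rot: [-3.138, 0.003, -1.528]
force: [6.1, 0.2, 4.3]
width: 0.0139
gripper_force: 8.1
t: 16.1
eef_pos: [0.4938, 0.2329, 0.1041]
ee_rot: [-3.139, 0.004, -1.528]
force: [4.1, -0.1, 5.2]
width: 0.0133
gripper_force: 8.0
```

```bash
python3 -m handwheel '[{"delta_pos":[-0.078,0,0.07],"dr":[0,0,0]},{"delta_pos":[-0.08,0,0.05],"dr":[0,0,0]},{"delta_pos":[-0.083,0,0.025],"dr":[0,0,0]},{"delta_pos":[-0.085,0,0.018],"dr":[0,0,0]}]'; python3 -m handwheel '[{"delta_pos":[0,0,0],"dr":[0,0,0]}]'
```

```text
t: 16.5
eef_pos: [0.4831, 0.2325, 0.1082]
ee_rot: [-3.14, 0.003, -1.528]
force: [3.6, -0.7, 7.0]
width: 0.0137
gripper_force: 8.0
t: 16.6
eef_pos: [0.4827, 0.2324, 0.1082]
ee_rot: [-3.141, 0.003, -1.528]
force: [1.3, 1.2, 6.7]
width: 0.0136
gripper_force: 8.0
```

```bash
python3 -m handwheel '[{"delta_pos":[-0.087,0,0.04],"dr":[0,0,0]},{"delta_pos":[-0.087,0,0.005],"dr":[0,0,0]},{"delta_pos":[-0.087,0,-0.008],"dr":[0,0,0]},{"delta_pos":[-0.087,0,-0.015],"dr":[0,0,0]},{"delta_pos":[-0.083,0,-0.022],"dr":[0,0,0]},{"delta_pos":[-0.083,0,-0.028],"dr":[0,0,0]},{"delta_pos":[-0.078,0,-0.036],"dr":[0,0,0]},{"delta_pos":[-0.078,0,-0.044],"dr":[0,0,0]}]'; python3 -m handwheel '[{"delta_pos":[-0.07,0,-0.05],"dr":[0,0,0]},{"delta_pos":[-0.07,0,-0.055],"dr":[0,0,0]},{"delta_pos":[0,0,0],"dr":[0,0,0]}]'
```

```text
t: 17.4
eef_pos: [0.4617, 0.2316, 0.1041]
ee_rot: [3.14, 0.001, -1.529]
force: [-1.2, -1.1, 5.2]
width: 0.0136
gripper_force: 8.0
t: 17.7
eef_pos: [0.4571, 0.2314, 0.1005]
ee_rot: [3.139, 0.001, -1.529]
force: [-3.3, 0.5, 2.8]
width: 0.0139
gripper_force: 8.0
```

```bash
python3 -m handwheel '[{"delta_pos":[0,0,0],"dr":[0,0,0]},{"delta_pos":[0,0,0],"dr":[0,0,0]},{"delta_pos":[0,0,0],"dr":[0,0,0]},{"delta_pos":[0,0,0.7],"dr":[0,0,0]},{"delta_pos":[0,0,1],"dr":[0,0,0]},{"delta_pos":[-0.1,-0.6,1],"dr":[0,-5,0]},{"delta_pos":[-0.1,-0.9,1],"dr":[0,-8,0]},{"delta_pos":[-0.1,-0.9,1],"dr":[0,-8,0]},{"delta_pos":[-0.1,-0.9,1],"dr":[0,-8,0]},{"delta_pos":[-0.1,-0.9,1],"dr":[0,-3,0]}]' 0; python3 -m handwheel '[{"delta_pos":[0,0,0],"dr":[0,0,0]},{"delta_pos":[0,0,0],"dr":[0,0,0]}]'; python3 look.py d3; python3 read.py d3;python3 go.py '[.44,.105,.302]' -1.526 32
```

```text
t: 18.7
eef_pos: [0.4413, 0.1027, 0.3004]
ee_rot: [-2.58, -0.024, -1.533]
force: [0.3, -0.1, 0.1]
width: 0.0436
gripper_force: 0.0
t: 18.9
eef_pos: [0.4435, 0.1061, 0.3034]
ee_rot: [-2.581, -0.017, -1.534]
force: [-0.2, -0.2, -0.4]
width: 0.044
gripper_force: 0.0
18.95
d3 ((np.int64(193), np.int64(223)), np.float64(277.2), np.float64(4.837), np.float32(65.3))
pos [0.4437 0.1065 0.3028] units [-0.125 -0.05  -0.025] rotvec [-0.28  0.03  0.05]
```

```bash
python3 -m handwheel '[{"delta_pos":[0.05,0.9,-0.4],"dr":[0,8,0]},{"delta_pos":[0.1,0.9,-0.8],"dr":[0,8,0]},{"delta_pos":[0.1,0.9,-0.9],"dr":[0,8,0]},{"delta_pos":[0.1,0.9,-0.9],"dr":[0,8,0]},{"delta_pos":[0.1,0.56,-0.9],"dr":[0,0,0]},{"delta_pos":[0,0,-0.5],"dr":[0,0,0]},{"delta_pos":[0,0,0],"dr":[0,0,0]}]'; python3 go.py '[.4571,.2314,.096]' -1.526
```

```text
t: 19.65
eef_pos: [0.4566, 0.2307, 0.1655]
ee_rot: [3.135, -0.004, -1.529]
force: [-1.8, -0.7, 0.2]
width: 0.0438
gripper_force: 0.0
pos [0.4566 0.2307 0.1655] units [ 0.018  0.023 -2.317] rotvec [ 0.23 -0.37  0.19]
```

```bash
python3 -m handwheel '[{"delta_pos":[0.018,0.023,-0.8],"dr":[0,-0.3,0]},{"delta_pos":[0,0,-0.8],"dr":[0,0,0]},{"delta_pos":[0,0,-0.6],"dr":[0,0,0]},{"delta_pos":[0,0,-0.12],"dr":[0,0,0]}]'; python3 -m handwheel '[{"delta_pos":[0,0,0],"dr":[0,0,0]},{"delta_pos":[0,0,0],"dr":[0,0,0]},{"delta_pos":[0,0,0],"dr":[0,0,0]},{"delta_pos":[0,0,0],"dr":[0,0,0]},{"delta_pos":[0,0,0],"dr":[0,0,0]},{"delta_pos":[0,0,0],"dr":[0,0,0]}]' 0.9 8
```

```text
t: 20.05
eef_pos: [0.4571, 0.2312, 0.0991]
ee_rot: [-3.139, -0.0, -1.529]
force: [-0.6, -0.4, 0.5]
width: 0.0441
gripper_force: 0.0
t: 20.65
eef_pos: [0.4579, 0.232, 0.1013]
ee_rot: [-3.135, 0.003, -1.528]
force: [-1.2, 0.3, 2.5]
width: 0.0135
gripper_force: 8.0
```

```bash
python3 -m handwheel '[{"delta_pos":[-0.064,0,-0.07],"dr":[0,0,0]},{"delta_pos":[-0.06,0,-0.076],"dr":[0,0,0]},{"delta_pos":[-0.049,0,-0.083],"dr":[0,0,0]},{"delta_pos":[-0.041,0,-0.087],"dr":[0,0,0]}]'; python3 -m handwheel '[{"delta_pos":[-0.032,0,-0.09],"dr":[0,0,0]},{"delta_pos":[-0.024,0,-0.094],"dr":[0,0,0]}]';  python3 -m handwheel '[{"delta_pos":[0,0,0],"dr":[0,0,0]}]'
```

```text
t: 21.05
eef_pos: [0.4507, 0.2314, 0.0909]
ee_rot: [-3.137, 0.002, -1.528]
force: [-3.0, 0.7, 2.7]
width: 0.0135
gripper_force: 8.0
t: 21.25
eef_pos: [0.449, 0.2313, 0.0852]
ee_rot: [-3.137, 0.001, -1.529]
force: [-3.7, -1.0, 2.0]
width: 0.0138
gripper_force: 8.0
t: 21.35
eef_pos: [0.4488, 0.2312, 0.0849]
ee_rot: [-3.138, 0.001, -1.529]
force: [-4.1, -0.3, 1.3]
width: 0.0134
gripper_force: 8.0
```

```bash
python3 -m handwheel '[{"delta_pos":[-0.02,0,-0.06],"dr":[0,0,0]},{"delta_pos":[-0.015,0,-0.06],"dr":[0,0,0]},{"delta_pos":[0,0,0],"dr":[0,0,0]}]'; python3 -m handwheel '[{"delta_pos":[0,0,0],"dr":[0,0,0]},{"delta_pos":[0,0,0],"dr":[0,0,0]},{"delta_pos":[0,0,0],"dr":[0,0,0]},{"delta_pos":[0,0,0.7],"dr":[0,0,0]},{"delta_pos":[0,0,1],"dr":[0,0,0]},{"delta_pos":[0,-0.6,1],"dr":[0,-5,0]},{"delta_pos":[-0.05,-0.9,1],"dr":[0,-8,0]},{"delta_pos":[-0.05,-0.9,1],"dr":[0,-8,0]},{"delta_pos":[-0.05,-0.9,1],"dr":[0,-8,0]},{"delta_pos":[-0.05,-0.9,1],"dr":[0,-3,0]}]' 0;  python3 -m handwheel '[{"delta_pos":[0,0,0.7],"dr":[0,0,0]},{"delta_pos":[0,0,0],"dr":[0,0,0]},{"delta_pos":[0,0,0],"dr":[0,0,0]}]'; python3 look.py d4; python3 read.py d4
```

```text
t: 21.65
eef_pos: [0.4483, 0.2314, 0.0818]
ee_rot: [-3.137, 0.001, -1.529]
force: [-4.2, -0.3, 1.5]
width: 0.0137
gripper_force: 8.0
t: 22.65
eef_pos: [0.4425, 0.1058, 0.2862]
ee_rot: [-2.568, -0.018, -1.531]
force: [1.5, 0.5, 1.6]
width: 0.0439
gripper_force: 0.0
t: 22.95
eef_pos: [0.4427, 0.1062, 0.305]
ee_rot: [-2.576, -0.018, -1.533]
force: [-0.5, -1.1, -0.3]
width: 0.0439
gripper_force: 0.0
23.0
d4 ((np.int64(194), np.int64(223)), np.float64(303.8), np.float64(5.302), np.float32(66.8))
```

```bash
python3 -m handwheel '[{"delta_pos":[0,0.9,-0.4],"dr":[0,8,0]},{"delta_pos":[0.05,0.9,-0.8],"dr":[0,8,0]},{"delta_pos":[0.05,0.9,-0.9],"dr":[0,8,0]},{"delta_pos":[0.05,0.9,-0.9],"dr":[0,8,0]},{"delta_pos":[0.05,0.56,-0.9],"dr":[0,0.3,0]},{"delta_pos":[0,0,-0.9],"dr":[0,0,0]},{"delta_pos":[0,0,-0.5],"dr":[0,0,0]}]'; python3 go.py '[.4482,.2314,.075]' -1.526
```

```text
t: 23.7
eef_pos: [0.4479, 0.2297, 0.1405]
ee_rot: [3.137, -0.003, -1.53]
force: [-0.4, -0.1, 0.4]
width: 0.0438
gripper_force: 0.0
pos [0.4479 0.2297 0.1405] units [ 0.009  0.057 -2.183] rotvec [ 0.17 -0.27  0.2 ]
```

```bash
python3 -m handwheel '[{"delta_pos":[0,0.05,-0.8],"dr":[0,0,0]},{"delta_pos":[0,0,-0.8],"dr":[0,0,0]},{"delta_pos":[0,0,-0.45],"dr":[0,0,0]},{"delta_pos":[0,0,-0.13],"dr":[0,0,0]}]'; python3 -m handwheel '[{"delta_pos":[0,0,0],"dr":[0,0,0]},{"delta_pos":[0,0,0],"dr":[0,0,0]},{"delta_pos":[0,0,0],"dr":[0,0,0]},{"delta_pos":[0,0,0],"dr":[0,0,0]},{"delta_pos":[0,0,0],"dr":[0,0,0]},{"delta_pos":[0,0,0],"dr":[0,0,0]}]' 0.9 8
```

```text
t: 24.1
eef_pos: [0.4476, 0.2307, 0.0766]
ee_rot: [3.138, -0.002, -1.529]
force: [-0.1, 0.2, 0.7]
width: 0.0434
gripper_force: 0.0
t: 24.7
eef_pos: [0.4484, 0.2322, 0.08]
ee_rot: [-3.141, 0.003, -1.528]
force: [-3.3, 1.0, -0.2]
width: 0.0138
gripper_force: 8.0
```

```bash
python3 -m handwheel '[{"delta_pos":[0,0,-0.088],"dr":[0,0,0]},{"delta_pos":[0.005,0,-0.088],"dr":[0,0,0]},{"delta_pos":[0.014,0,-0.086],"dr":[0,0,0]},{"delta_pos":[0.022,0,-0.084],"dr":[0,0,0]}]'; python3 -m handwheel '[{"delta_pos":[0.03,0,-0.082],"dr":[0,0,0]},{"delta_pos":[0.037,0,-0.079],"dr":[0,0,0]},{"delta_pos":[0.042,0,-0.076],"dr":[0,0,0]},{"delta_pos":[0.048,0,-0.073],"dr":[0,0,0]}]'; python3 -m handwheel '[{"delta_pos":[0,0,0],"dr":[0,0,0]}]'
```

```text
t: 25.1
eef_pos: [0.4494, 0.2317, 0.0689]
ee_rot: [3.141, 0.002, -1.528]
force: [-3.6, 0.7, -0.6]
width: 0.0139
gripper_force: 8.0
t: 25.5
eef_pos: [0.4547, 0.2319, 0.0598]
ee_rot: [-3.141, 0.002, -1.528]
force: [-3.2, -1.1, -0.7]
width: 0.0135
gripper_force: 8.0
t: 25.6
eef_pos: [0.4548, 0.232, 0.0597]
ee_rot: [-3.141, 0.002, -1.528]
force: [-2.3, -0.3, -1.0]
width: 0.0136
gripper_force: 8.0
```

```bash
python3 -m handwheel '[{"delta_pos":[0,0,0],"dr":[0,0,0]},{"delta_pos":[0,0,0],"dr":[0,0,0]},{"delta_pos":[0,0,0],"dr":[0,0,0]},{"delta_pos":[0,0,0.7],"dr":[0,0,0]},{"delta_pos":[0,0,1],"dr":[0,0,0]},{"delta_pos":[0,0,1],"dr":[0,-5,0]},{"delta_pos":[-0.1,-0.8,1],"dr":[0,-8,0]},{"delta_pos":[-0.1,-0.9,1],"dr":[0,-8,0]},{"delta_pos":[-0.1,-0.9,1],"dr":[0,-8,0]},{"delta_pos":[-0.1,-0.9,1],"dr":[0,-3,0]}]' 0;  python3 -m handwheel '[{"delta_pos":[0,-0.6,0.7],"dr":[0,0,0]},{"delta_pos":[0,0,0.5],"dr":[0,0,0]},{"delta_pos":[0,0,0],"dr":[0,0,0]},{"delta_pos":[0,0,0],"dr":[0,0,0]}]'; python3 look.py d5; python3 read.py d5
python3 - <<'E'
from h import *
a=np.radians([50,-45,-87,-128.3]);from read import read
N=np.array([read(f)[2] for f in('d2','d3','d4','d5')])
g=lambda p:p[0]+p[2]*np.cos(a-p[1])-N
for A in(1,0):
    r=least_squares((lambda p:np.r_[g(p),(p[2]-1.31)/.02]) if A else g,[4,-1.6,1.31]);print(r.x,np.degrees(r.x[1]),r.fun.round(3))
E
```

```text
t: 26.6
eef_pos: [0.4465, 0.133, 0.2669]
ee_rot: [-2.59, -0.015, -1.532]
force: [0.8, -1.0, 0.4]
width: 0.0437
gripper_force: 0.0
t: 27.0
eef_pos: [0.4448, 0.1123, 0.2971]
ee_rot: [-2.601, -0.02, -1.534]
force: [-0.5, 1.6, -0.7]
width: 0.0439
gripper_force: 0.0
27.05
d5 ((np.int64(195), np.int64(220)), np.float64(289.1), np.float64(5.045), np.float32(66.7))
[ 3.97975684 -1.63127476  1.31000161] -93.4651590345075 [-0.001  0.011 -0.021  0.01   0.   ]
[ 3.9783069  -1.62996794  1.31256022] -93.39028394532642 [-0.003  0.013 -0.019  0.01 ]
```

```bash
python3 -m handwheel '[{"delta_pos":[0,0.8,-0.4],"dr":[0,8,0]},{"delta_pos":[0.08,0.9,-0.8],"dr":[0,8,0]},{"delta_pos":[0.08,0.9,-0.9],"dr":[0,8,0]},{"delta_pos":[0.08,0.9,-0.9],"dr":[0,7,0]},{"delta_pos":[0.08,0.5,-0.9],"dr":[0,0,0]},{"delta_pos":[0,0,-0.9],"dr":[0,0,0]},{"delta_pos":[0,0,-0.9],"dr":[0,0,0]}]'; python3 go.py '[.4546,.2318,.055]' -1.526
```

```text
t: 27.75
eef_pos: [0.4544, 0.2316, 0.1224]
ee_rot: [3.137, -0.003, -1.529]
force: [0.6, -1.1, 0.7]
width: 0.0441
gripper_force: 0.0
pos [0.4544 0.2316 0.1224] units [ 0.008  0.005 -2.247] rotvec [ 0.2  -0.23  0.19]
```

```bash
python3 -m handwheel '[{"delta_pos":[0,0,-0.8],"dr":[0,0,0]},{"delta_pos":[0,0,-0.8],"dr":[0,0,0]},{"delta_pos":[0,0,-0.45],"dr":[0,0,0]},{"delta_pos":[0,0,-0.15],"dr":[0,0,0]}]'; python3 -m handwheel '[{"delta_pos":[0,0,0],"dr":[0,0,0]},{"delta_pos":[0,0,0],"dr":[0,0,0]},{"delta_pos":[0,0,0],"dr":[0,0,0]},{"delta_pos":[0,0,0],"dr":[0,0,0]},{"delta_pos":[0,0,0],"dr":[0,0,0]},{"delta_pos":[0,0,0],"dr":[0,0,0]}]' 0.9 8
```

```text
t: 28.15
eef_pos: [0.4533, 0.2306, 0.0568]
ee_rot: [3.136, -0.004, -1.529]
force: [0.4, -0.4, 0.6]
width: 0.0439
gripper_force: 0.0
t: 28.75
eef_pos: [0.4547, 0.2323, 0.0602]
ee_rot: [3.141, 0.001, -1.529]
force: [0.3, 0.4, 1.1]
width: 0.0134
gripper_force: 8.0
```

```bash
python3 -m handwheel '[{"delta_pos":[-0.046,0,0.062],"dr":[0,0,0]},{"delta_pos":[-0.041,0,0.065],"dr":[0,0,0]},{"delta_pos":[-0.034,0,0.067],"dr":[0,0,0]},{"delta_pos":[-0.03,0,0.07],"dr":[0,0,0]},{"delta_pos":[-0.024,0,0.074],"dr":[0,0,0]},{"delta_pos":[-0.02,0,0.076],"dr":[0,0,0]}]';python3 -m handwheel '[{"delta_pos":[-0.012,0,0.073],"dr":[0,0,0]},{"delta_pos":[-0.008,0,0.073],"dr":[0,0,0]},{"delta_pos":[0,0,0],"dr":[0,0,0]},{"delta_pos":[0,0,0],"dr":[0,0,0]}]'
```

```text
t: 29.35
eef_pos: [0.4485, 0.232, 0.0723]
ee_rot: [3.14, -0.0, -1.529]
force: [1.8, -0.5, -1.5]
width: 0.0139
gripper_force: 8.0
t: 29.75
eef_pos: [0.4479, 0.232, 0.0766]
ee_rot: [3.14, -0.0, -1.529]
force: [0.1, 0.8, 1.2]
width: 0.0136
gripper_force: 8.0
```

```bash
python3 -m handwheel '[{"delta_pos":[0,0,0],"dr":[0,0,0]},{"delta_pos":[0,0,0],"dr":[0,0,0]},{"delta_pos":[0,0,0],"dr":[0,0,0]},{"delta_pos":[0,0,0.7],"dr":[0,0,0]},{"delta_pos":[0,0,1],"dr":[0,0,0]},{"delta_pos":[0,0,1],"dr":[0,-5,0]},{"delta_pos":[-0.05,-0.8,1],"dr":[0,-8,0]},{"delta_pos":[-0.05,-0.9,1],"dr":[0,-8,0]},{"delta_pos":[-0.05,-0.9,1],"dr":[0,-8,0]},{"delta_pos":[-0.05,-0.9,1],"dr":[0,-3,0]}]' 0;  python3 -m handwheel '[{"delta_pos":[0,-0.6,0.7],"dr":[0,0,0]},{"delta_pos":[0,0,0],"dr":[0,0,0]},{"delta_pos":[0,0,0],"dr":[0,0,0]}]'; python3 look.py d6; python3 read.py d6; python3 dial.py d6 '[.470,.0993,.1505]'
```

```text
t: 30.75
eef_pos: [0.4398, 0.1241, 0.2752]
ee_rot: [-2.584, -0.027, -1.534]
force: [0.6, -0.1, -0.0]
width: 0.0439
gripper_force: 0.0
t: 31.05
eef_pos: [0.4421, 0.1094, 0.2987]
ee_rot: [-2.587, -0.02, -1.536]
force: [-0.4, -0.6, -1.0]
width: 0.0434
gripper_force: 0.0
31.1
d6 ((np.int64(192), np.int64(221)), np.float64(305.3), np.float64(5.328), np.float32(69.6))
346 188
```

View pics/d6_f.png

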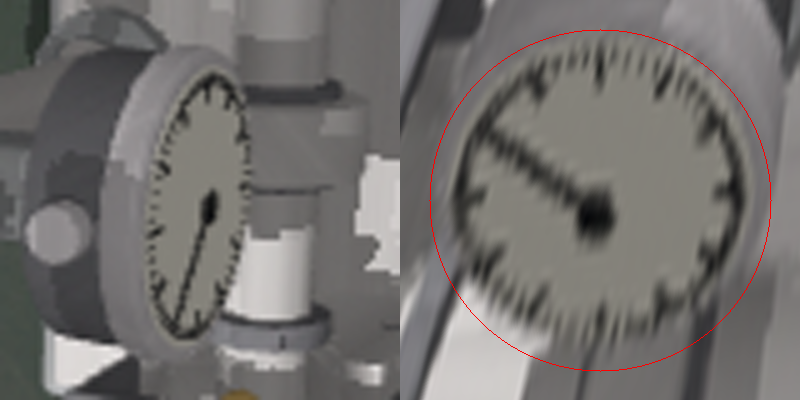

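The needle stands at about 305° (rectified hub at (595,215), tip at (483,132)), the highest reading of the run: 5.33 rad against 5.30, 5.05 and 4.84 elsewhere. The plunger is short of bottoming and the gripper is clear, so I'm handing in.

```bash
python3 -c "
from station import *
print(job_done())"
```

```text
the job is handed in; nothing more can be done
None
```

The job is handed in: I lowered the indicator until the needle read about 2.95 rad (just under the half turn), then cranked the spindle to its highest reading, about 5.33 rad, within roughly a degree of the fitted peak, and left it there with the gripper clear after about 31 s; the oil bottle, hex key and caliper were not approached.

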